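# Set an alternator tester to full load and start it

## Robot

A 6-joint arm with a two-finger parallel gripper is mounted at the origin on the work surface. World frame = base frame: x ahead of the robot, y to its left, z up, the work surface at z = 0. Lengths are in m, angles in degrees, forces in N, time in s.
With the tool pointing down it reaches from about 0.4 to 0.825 m from the base axis. Payload 7 kg.
Tool frame: the origin (TCP) lies on the centre line of the jaws, within the pads' length; the fingertips stand 17 mm ahead of it and the grasp point (between the pads) lies 2 mm behind it; y points along the fingers, z is the direction in which the jaws open and shut, and the axes are right-handed (so a half turn about y gives the same grasp; the last joint's range is limited). The gripper opens to 88 mm and grips with 3 to 60 N. Pads are 19 mm wide; open, the fingers measure 130 mm over their backs; the gripper's body (78 mm by 193 mm) begins 47 mm behind the grasp point.
Start: joints at [-49.784, 20.546, 0.682, 0, -70.136, -16.507], TCP at [0.271, -0.618, 0.207] pointing down, gripper open.
Joint ranges: [-176.03, 176.03], [-82.01, 121.73], [-58.28, 71.71], [-173.87, 95.51], [-174.79, -0.11], [-173.66, 173.66]. Speed limits (degrees/s): [136.94, 136.94, 172.46, 180, 180, 180].

## Interface

Orientations are given as [roll, pitch, yaw] about the fixed x, y, z axes, in that order (R = Rz(yaw) Ry(pitch) Rx(roll)).
In Python, from plant import r, capture, camera_info gives the robot as it stands. The module is installed in compiled form; this text tells all that it offers.
- The arm moves only by the tool apply_moves, never from a script. Its argument "deltas" is a list of rows, each an object of numbers: "tx", "ty", "tz": the shift along the tool's x, y, z in m; "turn": the turn about the tool's y in rad; "gripper": the finger opening in m, from 0 to 0.0876. A call has 1 to 5 rows; each row is the pose to reach, as a shift and turn from the pose commanded when the call began, along the tool's axes at that moment; what a row does not reach only later rows make up. A row lasts 1/10 s, in which the tool goes at most 50 mm and 8.59 degrees, less where a joint would pass 70% of its speed; a pose out of reach is approached as far as the arm can. A call with a gripper value outside its range is refused whole. The fingers move at their own pace and stop on an object; "newtons" is the grip in N (left out, the last holds). Time passes only in rows, so rows that repeat a pose let the fingers close. It gives the time, the measured TCP pose, the force and the opening at its end, in the units of the state.
- r.get_state(): the state, without advancing time (a new reading comes with each control period).
- capture(name): name is "scene" or "top"; returns (picture, depth): 420x560x3 uint8, red, green, blue; 420x560 float32, m along the optical axis (not along the pixel's ray), 0 where there is no reading.
- camera_info(name): a dict with "K" (3x3 intrinsics, pixels), "eye" and "orientation" of the camera in the world. Camera axes: x right, y up, looking along -z (the intrinsics and any distortion apply to the point x, -y, -z); pixel columns grow to the right and rows downward; lengths in m; the calibration is good to about 2 mm. A picture is of the moment at which its call begins. camera_info takes no time and is no camera call.
- r.close_job(): hands the job in, once; it reports no verdict.
The state is a dict: "time_s": time; "joints": joint angles; "qd": joint speeds; "joint_torque": joint torques, N m; "tcp_pos": TCP position; "eef_rot": TCP orientation; "contact_force": force on the tool from outside, world axes, zero at the start; "moment": the same for the moment, N m; "gripper_width": finger opening in m.
Only numpy, scipy, OpenCV 4.12 (cv2) and the standard library are available. Lean on these libraries where they do the work, as an engineer would, in place of code of your own. Each camera call takes 0.05 s, during which the arm holds its last target.

## Task

Set the alternator tester to full load: on its console, push the big paddle lever along its slot, past the half-load click in the middle, until it rests at the full-load stop at the other end of the slot. Then press the round start button right down and let it come back up. Only push with the fingers, without pinching the lever, and leave the small ball-topped trim lever and the loose things on and around the console where they are.

Things in the scene. Friction and masses are not known exactly. Their poses are not given: they have to be found in the camera images.
- tester: Fixed alternator tester. Its grey steel console is a flat-topped box 160 (x) by 300 (y) by 60 mm high; the origin is the centre of the console's underside on the bench, z up, x away from the robot at yaw 0, y to the left. An alternator (125 mm across) is strapped in a cradle at the console's +y end, y +150 to +330, up to 190 mm high. The load lever's slot runs along y at x = +30, the start button is at x = -10, y = +105.
- load_lever (a joint): Travel of the load lever along its slot, in m, towards the tester's +y: 0 = off (start), 0.045 = half load (first click), 0.090 = full load (second click, at a hard stop). A detent pulls it into the nearest of the three places; it goes over the hump between them at about 0.0225 and 0.0675. Pushing it takes about 7 N at most when slow (it is damped, 25 N per m/s more).
- paddle (a point): Centre of the load lever's black paddle, 40 (x) by 18 (y) by 48 mm high, upright, standing from 14 to 62 mm above the console's top; the point is 98 mm above the bench. Its broad faces look along the tester's -y and +y. It moves with the lever; axes as the tester's. At the start the console top is clear for 45 mm on the -y side of it.
- start_button (a joint): Travel of the start button, in m: 0 = up, 0.006 = fully down; a spring brings it back, fully down takes 5 N.
- start_button_top (a point): Centre of the top face of the round black start button, 32 mm across, on the console's top; pressed straight down.
- trim_ball (a point): Centre of the ball (22 mm) on the small trim lever in the slot at the tester's x = -45, y -105 to -45, 30 mm above the console's top. To be left where it is; it slides easily along y.
- bearing: Steel ball bearing ring, 52 mm across, 16 mm high, lying loose on the console's top between lever and button. Origin under its centre. Leave.
- socket: Steel drive socket, 24 mm across, 32 mm high, standing loose on the console's top. Origin under its centre. Leave.
- spray_can: Can 58 mm across, 100 mm high, on the bench beside or behind the console. Origin under its centre. Leave.
- jar: Amber jar 64 mm across, 80 mm high, on the bench beside or behind the console. Origin under its centre. Leave.
- carton: Small cardboard box 60 by 75 by 55 mm high, on the bench beside or behind the console. Origin under its centre. Leave.
- wrench: Open-ended wrench, 190 mm, lying on the bench in front of the console. Leave.
- screwdriver: Screwdriver, 200 mm, lying on the bench in front of the console. Leave.

How it is judged (in metres and radians):
On the way, in this order (a step that is already met when the one before it is completed fails the run):
1. the load lever is at the full-load stop (value of joint load_lever above 0.086 m), for 0.2 s.
2. the start button is pressed down (value of joint start_button above 0.0045 m).
At the end, for the whole second after the job is handed in: The load lever rests within 4 mm of its full-load stop, the start button was pressed at least 4.5 mm down after that and is up again (within 1.5 mm), the trim lever is within 6 mm of where it was (value of joint load_lever above 0.086 m and velocity of joint load_lever below 0.01 m/s and value of joint start_button below 0.0015 m and distance of trim_ball from where it was at the start of the episode below 0.006 m); the robot touches nothing.
It fails at once if the start button is pressed before the lever is at full load (value of joint start_button above 0.003 m and value of joint load_lever below 0.084 m).
It fails at once if the paddle is pinched: pressed on both broad faces at once (contact force between the fingers and load_lever_c0 above 3 N and contact force between the fingers and load_lever_c1 above 3 N).
It fails at once if the trim lever is shifted by more than 6 mm (distance of trim_ball from where it was at the start of the episode above 0.006 m).
It fails at once if a loose thing is lifted, carried or shifted by more than 20 mm (distance of any of bearing, socket, spray_can, jar, carton, wrench, screwdriver from where it was at the start of the episode above 0.02 m).
It also fails if it takes over 38 s, if anything falls off the work surface, if the arm or the gripper's body presses on something with over 40 N, if the wrist force passes 120 N, or if a joint passes its speed limit or range.

## Working session

There is one attempt and no reset: what is moved stays moved. The work goes in short steps, Python scripts to look and compute and a tool call to move; the robot and the scene stay as the last step left them, time stands still between calls to the robot, and variables do not carry over. Pictures are saved under pics/ and viewed, and the job is handed in when it is done.

Besides the shell and the picture viewer there is one more tool, called after "Request:" as a command line: name --argument value ..., lists and objects as JSON in quotes. apply_moves: Moves the arm, as the interface text tells. Its arguments: {"type":"object","properties":{"deltas":{"type":"array","items":{"type":"object","properties":{"tx":{"type":"number"},"ty":{"type":"number"},"tz":{"type":"number"},"turn":{"type":"number"},"gripper":{"type":"number"}}}},"newtons":{"type":"number"}},"required":["deltas"]}

```bash
mkdir -p pics; python3 - <<'E'
from plant import r, capture, camera_info
import cv2, numpy as np
s=r.get_state()
for k,v in s.items(): print(k,np.round(v,4))
for n in("scene","top"):
    i=camera_info(n); print(n,i)
    p,d=capture(n); cv2.imwrite(f"pics/{n}0.png",p[:,:,::-1]); np.savez(f"pics/{n}0.npz",p=p,d=d)
E
```

```text
time_s 0.0
joints [-4.97852e+01  2.05917e+01  6.33100e-01 -1.99000e-02 -7.01354e+01
 -1.65083e+01]
qd [ 0.0522  0.0085 -0.0374 -0.0109 -0.0594  0.0036]
joint_torque [ 1.90000e-03 -5.82711e+01  2.93055e+01  6.99730e+00  6.50000e-03
 -2.00000e-04]
tcp_pos [ 0.2712 -0.6176  0.206 ]
eef_rot [-8.99046e+01  8.80000e-03  2.36997e+01]
contact_force [-0.1962 -0.6257 -0.7651]
moment [-0.0028  0.0033  0.0047]
gripper_width 0.088
scene {'K': array([[401.82097603,   0.        , 277.4864587 ],
       [  0.        , 401.82097603, 210.07256201],
       [  0.        ,   0.        ,   1.        ]]), 'eye': array([0.93665193, 0.29235512, 0.57966715]), 'orientation': array([ 46.15514199,  -1.13501578, 132.61917326])}
top {'K': array([[518.77510433,   0.        , 266.87486129],
       [  0.        , 518.77510433, 217.32868829],
       [  0.        ,   0.        ,   1.        ]]), 'eye': array([ 0.44669049, -0.01339571,  1.17275947]), 'orientation': array([  5.08557511,  -1.67888325, -88.98488627])}
```

View pics/scene0.png

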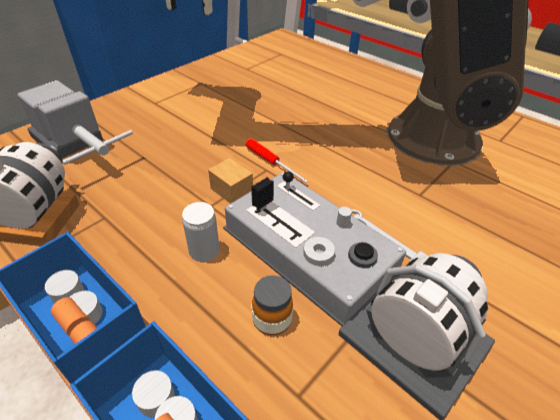

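View pics/top0.png

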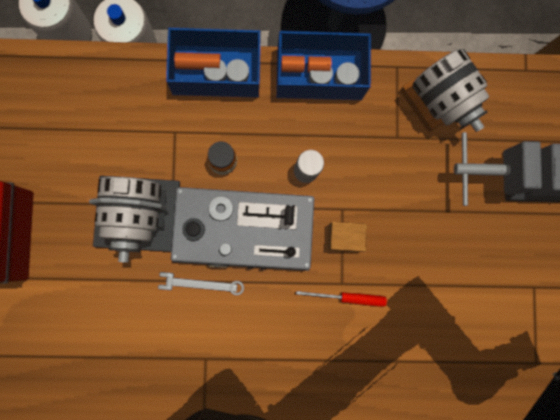

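The top view has +x up and +y left. The paddle is near (289,214), the button near (193,229), the bearing at (220,208), the socket at (225,249), the trim ball near (291,251) and the carton at (348,237). Next I measure positions using the depth.

```bash
cat > h.py <<'E'
import numpy as np, cv2
from scipy.spatial.transform import Rotation as Ro
from plant import camera_info
def cloud(name,d):
    i=camera_info(name);K=i['K'];h,w=d.shape
    u,v=np.meshgrid(np.arange(w),np.arange(h))
    P=np.stack([(u-K[0,2])/K[0,0]*d,-(v-K[1,2])/K[1,1]*d,-d],-1)
    return P@Ro.from_euler('xyz',i['orientation'],degrees=True).as_matrix().T+i['eye']
E
python3 - <<'E'
from h import *
f=np.load('pics/top0.npz');P=cloud('top',f['d']);p=f['p']
np.set_printoptions(precision=4,suppress=True)
for n,(u,v) in dict(paddle=(289,214),button=(193,229),bearing=(211,208),socket=(225,249),trim=(291,251),carton=(348,237),top=(200,255),bench=(330,330),can=(310,160)).items(): print(n,P[v,u],p[v,u])
m=(abs(P[...,2]-.06)<.006)&(P[...,0]>.25); m[:170]=0;m[290:]=0;m[:,:168]=0;m[:,325:]=0
q=P[m][:,:2].astype(np.float32);print(m.sum(),np.median(P[m][:,2]),cv2.minAreaRect(q))
m=(P[...,2]>.105); m[:185]=0;m[240:]=0;m[:,:260]=0;m[:,320:]=0
q=P[m];print('paddle',m.sum(),q.mean(0),np.ptp(q,axis=0),cv2.minAreaRect(q[:,:2].astype(np.float32)))
f2=np.load('pics/scene0.npz');S=cloud('scene',f2['d'])
pad=S[(S[...,2]>.08)&(np.linalg.norm(S[...,:2]-q.mean(0)[:2],axis=-1)<.04)]
print('scene paddle',len(pad),pad.mean(0),pad.min(0),pad.max(0))
g=cv2.resize(p[170:300,80:400,::-1],None,fx=2.5,fy=2.5,interpolation=cv2.INTER_CUBIC);cv2.imwrite('pics/topc.png',g)
g=cv2.resize(f2['p'][140:330,180:420,::-1],None,fx=3,fy=3,interpolation=cv2.INTER_CUBIC);cv2.imwrite('pics/scenec.png',g)
E
```

```text
paddle [ 0.549  -0.0879  0.1167] [50 49 44]
button [0.5164 0.1106 0.0855] [49 45 46]
bearing [0.5626 0.0752 0.0736] [180 182 178]
socket [0.4756 0.0423 0.0945] [182 184 180]
trim [ 0.4738 -0.0941  0.1028] [44 40 38]
carton [ 0.5073 -0.2201  0.0598] [164 108  50]
top [0.4628 0.0968 0.0618] [124 126 123]
bench [ 0.3021 -0.191   0.0032] [151  92  40]
can [ 0.6651 -0.1314  0.1026] [217 209 196]
9057 0.060271718789126405 ((0.5455926656723022, 0.005552768707275391), (0.3063226342201233, 0.21283508837223053), 88.98958587646484)
paddle 189 [ 0.5402 -0.0823  0.1987] [0.1206 0.0845 1.0652] ((0.5023273229598999, -0.06247841939330101), (0.030863571912050247, 0.14514023065567017), 60.58622741699219)
scene paddle 520 [ 0.5534 -0.0843  0.1067] [ 0.5291 -0.0986  0.0804] [ 0.5702 -0.078   0.1238]
```

View pics/topc.png

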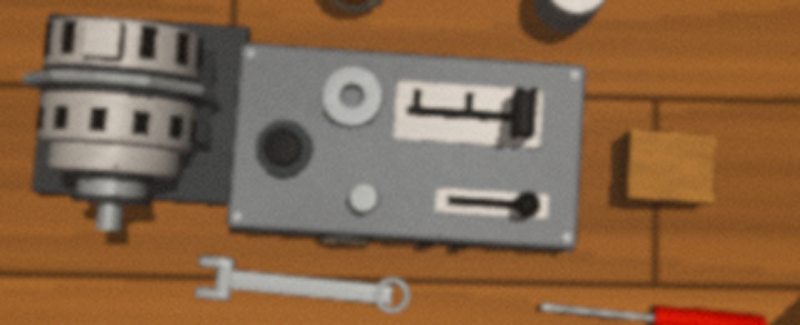

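View pics/scenec.png

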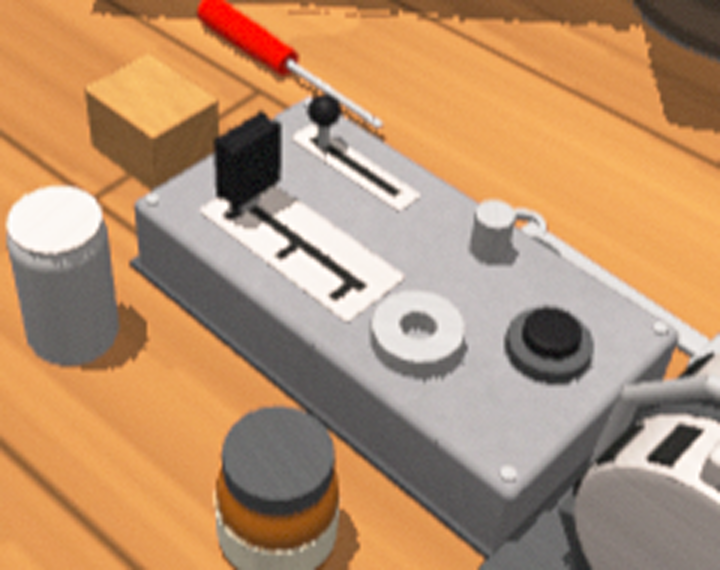

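The crop shows the console rotated a few degrees. The lever's paddle stands at the -y end of its slot, with the trim ball beside it at the start of its own slot. I'll refine the yaw and the individual poses.

```bash
python3 - <<'E'
from h import *
np.set_printoptions(precision=4,suppress=True)
f=np.load('pics/top0.npz');P=cloud('top',f['d']);p=f['p'].astype(int)
sat=p.max(-1)-p.min(-1)
m=(abs(P[...,2]-.061)<.006)&(sat<25); m[:180]=0;m[275:]=0;m[:,:168]=0;m[:,320:]=0
m=cv2.morphologyEx(m.astype(np.uint8),cv2.MORPH_OPEN,np.ones((5,5)))
n,l,st,_=cv2.connectedComponentsWithStats(m);k=1+np.argmax(st[1:,4]);M=l==k
q=P[M];print(M.sum(),np.median(q[:,2]));rc=cv2.minAreaRect(q[:,:2].astype(np.float32));print(rc);print(cv2.boxPoints(rc))
# screws from crop pixels
for u,v in((250,52),(575,74),(237,216),(568,238)):
    print(P[int(round(170+v/2.5)),int(round(80+u/2.5))])
f2=np.load('pics/scene0.npz');S=cloud('scene',f2['d']);sp=f2['p'].astype(int)
def comp(Q,img,c,rad,z0,z1,dark=None):
    m=(Q[...,2]>z0)&(Q[...,2]<z1)&(np.linalg.norm(Q[...,:2]-c,axis=-1)<rad)
    if dark: m&=img.max(-1)<dark
    q=Q[m]; return len(q),np.median(q,0),q.min(0),q.max(0),cv2.minEnclosingCircle(q[:,:2].astype(np.float32)),cv2.minAreaRect(q[:,:2].astype(np.float32))
for nm,a in dict(paddle=((.549,-.087),.035,.11,.14,90),pad2=((.549,-.087),.035,.085,.14,90),button=((.5164,.1106),.03,.077,.1,60),buttonlow=((.5164,.1106),.035,.068,.1,110),bearing=((.555,.085),.04,.070,.09,None),socket=((.4756,.0423),.025,.085,.11,None),trim=((.4738,-.0941),.025,.09,.12,70),can=((.665,-.131),.05,.09,.12,None),carton=((.507,-.22),.07,.05,.08,None)).items():
  for c,Q,img in(('top',P,p),('scene',S,sp)):
    try: print(nm,c,*comp(Q,img,*a))
    except Exception as e: print(nm,c,'none')
E
```

```text
8636 0.06034967961015669
((0.52229905128479, 0.008087411522865295), (0.29818621277809143, 0.15871275961399078), 87.37528991699219)
[[ 0.4362 -0.1372]
 [ 0.5947 -0.1445]
 [ 0.6084  0.1534]
 [ 0.4499  0.1607]]
[0.5994 0.1438 0.0603]
[ 0.5858 -0.137   0.0604]
[0.4597 0.1495 0.0631]
[ 0.4456 -0.1317  0.0631]
paddle top 155 [ 0.5483 -0.0875  0.1213] [ 0.5286 -0.0959  0.1102] [ 0.5673 -0.0792  0.1288] ((0.5479263663291931, -0.08889581263065338), 0.020323213189840317) ((0.5479551553726196, -0.0875442624092102), (0.0165146142244339, 0.03856499493122101), 88.77857971191406)
paddle scene 242 [ 0.5528 -0.0837  0.1206] [ 0.5306 -0.0986  0.11  ] [ 0.5702 -0.0784  0.1238] ((0.549966037273407, -0.0875614807009697), 0.020979413762688637) ((0.5499910116195679, -0.08742459863424301), (0.018955158069729805, 0.04006310552358627), 84.57466888427734)
pad2 top 171 [ 0.5467 -0.0873  0.1211] [ 0.5286 -0.0959  0.0852] [ 0.5673 -0.0785  0.1288] ((0.5479723215103149, -0.08792118728160858), 0.02061464823782444) ((0.5479077100753784, -0.08751903474330902), (0.016605272889137268, 0.03898940235376358), 87.481552124
[... 3245 characters left out ...]
3824834823608, -0.1316964477300644), 0.02810782752931118) ((0.6624354124069214, -0.1309809386730194), (0.05346950143575668, 0.05287928506731987), 49.401451110839844)
carton top 949 [ 0.5094 -0.22    0.0554] [ 0.4794 -0.2585  0.0501] [ 0.54   -0.1821  0.0619] ((0.5092911720275879, -0.22092175483703613), 0.04648789390921593) ((0.5093741416931152, -0.22038446366786957), (0.0752473697066307, 0.05997307971119881), 87.60283660888672)
carton scene 710 [ 0.5132 -0.2175  0.0553] [ 0.4793 -0.2589  0.05  ] [ 0.5426 -0.182   0.0583] ((0.5094115734100342, -0.22164544463157654), 0.04705909267067909) ((0.5109925270080566, -0.22054216265678406), (0.07620254904031754, 0.06128769367933273), 88.24994659423828)
```

```bash
python3 - <<'E'
from h import *
np.set_printoptions(precision=4,suppress=True)
f=np.load('pics/top0.npz');P=cloud('top',f['d']);f2=np.load('pics/scene0.npz');S=cloud('scene',f2['d'])
c=np.array([.5223,.0081]);a=np.radians(-2.63);R=np.array([[np.cos(a),-np.sin(a)],[np.sin(a),np.cos(a)]])
for n,Q in(('top',P),('scene',S)):
    L=Q.copy();L[...,:2]=(Q[...,:2]-c)@R
    rr=np.linalg.norm(L[...,:2]-[-.01,.105],axis=-1)
    for lo,hi in((0,.008),(.008,.014),(.018,.022),(.028,.035)):
        z=L[...,2][(rr>lo)&(rr<hi)];print(n,lo,len(z),np.percentile(z,[5,25,50,75,95]))
    m=(L[...,1]>.11)&(L[...,1]<.36)&(abs(L[...,0])<.12)
    for z0 in(.1,.12,.14,.16,.18):
        q=L[m&(L[...,2]>z0)&(L[...,2]<z0+.02)]
        if len(q):print(' alt',z0,len(q),np.percentile(q[:,1],[0,2,50]),q[:,0].min(),q[:,0].max())
    q=L[(np.linalg.norm(L[...,:2]-[.034,.064],axis=-1)<.03)&(L[...,2]>.072)];print('bearing',cv2.minEnclosingCircle(q[:,:2].astype(np.float32)))
# tall things on the way
m=(P[...,2]>.12)&(P[...,1]<-.13);q=P[m];print(len(q),q.min(0),q.max(0))
E
```

```text
top 0 46 [0.0794 0.0805 0.0819 0.0834 0.0855]
top 0.008 96 [0.0784 0.0803 0.0817 0.0832 0.0853]
top 0.018 113 [0.0689 0.0708 0.072  0.0734 0.0746]
top 0.028 304 [0.0569 0.0589 0.06   0.0613 0.0634]
 alt 0.1 533 [0.1655 0.1705 0.2096] -0.08676348403695715 0.07845231424282578
 alt 0.12 1121 [0.1676 0.1752 0.2083] -0.06565669385410762 0.0803573205199222
 alt 0.14 1987 [0.1816 0.1951 0.233 ] -0.04170720411120243 0.08061782927369124
 alt 0.16 476 [0.1983 0.2034 0.238 ] -0.009708662694151202 0.07531495744299424
bearing ((0.037033502012491226, 0.05267496779561043), 0.02507498674094677)
scene 0 53 [0.0807 0.0815 0.0824 0.0829 0.0836]
scene 0.008 123 [0.0806 0.0814 0.0819 0.0827 0.0836]
scene 0.018 104 [0.0709 0.0717 0.0722 0.0727 0.0736]
scene 0.028 328 [0.0589 0.0597 0.0603 0.0608 0.0617]
 alt 0.1 1271 [0.1655 0.171  0.261 ] -0.06578902849281018 0.08254870475371144
 alt 0.12 2261 [0.1674 0.1778 0.266 ] -0.0664421906940254 0.08200814608074156
 alt 0.14 3669 [0.1822 0.1967 0.2476] -0.040832651451101924 0.08205813972396825
 alt 0.16 1129 [0.1999 0.2062 0.2408] -0.00408925894950165 0.07680654722125313
bearing ((0.03901534900069237, 0.05203615874052048), 0.02569170854985714)
5160 [ 0.2672 -0.6528  0.12  ] [ 0.9051 -0.2755  0.7051]
```

The measurements agree with the sizes given:

| Quantity | Measured |
|---|---|
| Console yaw | -2.6° |
| Paddle, tester frame | (0.030, -0.0945) |
| Button, world | (0.517, 0.113) |
| Button top height | 0.082 |
| Bezel height | 0.072 |

I'll move with the fingers shut to above the -y side of the paddle.

Request:
apply_moves --deltas '[{"tx": 0.03, "tz": 0.023, "gripper": 0}, {"tx": 0.065, "tz": 0.05, "gripper": 0}, {"tx": 0.1, "tz": 0.077, "gripper": 0}, {"tx": 0.135, "tz": 0.104, "gripper": 0}, {"tx": 0.16, "tz": 0.123, "gripper": 0}]' --newtons 10

```text
invalid input at $.deltas[0]: expected keys tx, ty, tz, turn, gripper
```

Request:
apply_moves --deltas '[{"tx": 0.03, "tz": 0.023, "gripper": 0}, {"tx": 0.065, "tz": 0.05, "gripper": 0}, {"tx": 0.1, "tz": 0.077, "gripper": 0}, {"tx": 0.13, "tz": 0.1, "gripper": 0}, {"tx": 0.15, "tz": 0.115, "gripper": 0}]'

```text
invalid input at $.deltas[0]: expected keys tx, ty, tz, turn, gripper
```

Request:
apply_moves --deltas '[{"tx": 0.03, "ty": 0, "tz": 0.023, "turn": 0, "gripper": 0}, {"tx": 0.065, "ty": 0, "tz": 0.05, "turn": 0, "gripper": 0}, {"tx": 0.1, "ty": 0, "tz": 0.077, "turn": 0, "gripper": 0}, {"tx": 0.135, "ty": 0, "tz": 0.104, "turn": 0, "gripper": 0}, {"tx": 0.16, "ty": 0, "tz": 0.123, "turn": 0, "gripper": 0}]' --newtons 10

```text
time_s: 0.6
tcp_pos: [0.3691, -0.4388, 0.2068]
eef_rot: [-90.0, -0.0, 23.8]
contact_force: [0.4, -0.7, -0.2]
gripper_width: 0.0533
```

Request:
apply_moves --deltas '[{"tx": 0.03, "ty": 0, "tz": 0.023, "turn": 0, "gripper": 0}, {"tx": 0.065, "ty": 0, "tz": 0.05, "turn": 0, "gripper": 0}, {"tx": 0.1, "ty": 0, "tz": 0.077, "turn": 0, "gripper": 0}, {"tx": 0.135, "ty": 0, "tz": 0.104, "turn": 0, "gripper": 0}, {"tx": 0.16, "ty": 0, "tz": 0.123, "turn": 0, "gripper": 0}]'

```text
time_s: 1.1
tcp_pos: [0.4661, -0.2619, 0.2069]
eef_rot: [-90.0, -0.0, 23.8]
contact_force: [0.5, -0.6, 0.7]
gripper_width: 0.0131
```

Request:
apply_moves --deltas '[{"tx": 0.03, "ty": 0, "tz": 0.023, "turn": -0.14, "gripper": 0}, {"tx": 0.06, "ty": 0, "tz": 0.046, "turn": -0.28, "gripper": 0}, {"tx": 0.09, "ty": 0, "tz": 0.069, "turn": -0.42, "gripper": 0}, {"tx": 0.115, "ty": 0, "tz": 0.088, "turn": -0.56, "gripper": 0}, {"tx": 0.133, "ty": 0, "tz": 0.101, "turn": -0.7, "gripper": 0}]'

```text
time_s: 1.6
tcp_pos: [0.5472, -0.1162, 0.2066]
eef_rot: [-90.0, 0.0, 64.2]
contact_force: [0.2, -0.9, -0.4]
gripper_width: 0.0007
```

Request:
apply_moves --deltas '[{"tx": 0, "ty": 0, "tz": 0, "turn": -0.14, "gripper": 0}, {"tx": 0, "ty": 0, "tz": 0, "turn": -0.28, "gripper": 0}, {"tx": 0, "ty": 0, "tz": 0, "turn": -0.411, "gripper": 0}, {"tx": 0, "ty": 0, "tz": 0, "turn": -0.411, "gripper": 0}, {"tx": 0, "ty": 0, "tz": 0, "turn": -0.411, "gripper": 0}]'

```text
time_s: 2.1
tcp_pos: [0.5464, -0.1181, 0.2067]
eef_rot: [-90.0, -0.0, 87.1]
contact_force: [0.7, 0.7, 0.1]
gripper_width: 0.0004
```

```bash
python3 - <<'E'
from plant import r, capture
import cv2, numpy as np
s=r.get_state()
for k in('time_s','joints','tcp_pos','eef_rot','contact_force','gripper_width'): print(k,np.round(s[k],4))
p,d=capture('scene'); cv2.imwrite("pics/s1.png",p[:,:,::-1]); np.savez("pics/s1.npz",p=p,d=d)
E
```

```text
time_s 2.1
joints [ 7.86050e+00  9.69400e+00 -1.41495e+01 -7.60000e-03 -6.61835e+01
 -1.07176e+01]
tcp_pos [ 0.5464 -0.1181  0.2067]
eef_rot [-8.99722e+01 -1.80000e-03  8.71398e+01]
contact_force [0.6769 0.6585 0.131 ]
gripper_width 0.0004
```

View pics/s1.png

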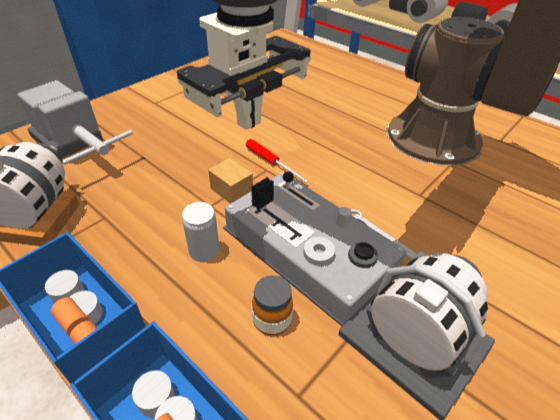

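The scene view shows the shut fingers at (248,110), above and short of the paddle. The gripper's long bar lies along the tester's x, as planned. Next I descend behind the paddle, with the tips about 28 mm above the console.

Request:
apply_moves --deltas '[{"tx": 0, "ty": 0.025, "tz": 0, "turn": 0, "gripper": 0}, {"tx": 0, "ty": 0.05, "tz": 0, "turn": 0, "gripper": 0}, {"tx": 0, "ty": 0.075, "tz": 0, "turn": 0, "gripper": 0}, {"tx": 0, "ty": 0.095, "tz": 0, "turn": 0, "gripper": 0}, {"tx": 0, "ty": 0.102, "tz": 0, "turn": 0, "gripper": 0}]'

```text
time_s: 2.65
tcp_pos: [0.5452, -0.1183, 0.1028]
eef_rot: [-89.8, 0.0, 87.2]
contact_force: [-0.4, -0.1, 0.5]
gripper_width: 0.0006
```

```bash
python3 - <<'E'
from plant import r, capture
import cv2, numpy as np
s=r.get_state()
for k in('time_s','tcp_pos','eef_rot','contact_force','gripper_width'): print(k,np.round(s[k],4))
p,d=capture('scene'); cv2.imwrite("pics/s2.png",cv2.resize(p[90:300,140:420,::-1],None,fx=2.8,fy=2.8)); np.savez("pics/s2.npz",p=p,d=d)
E
```

```text
time_s 2.65
tcp_pos [ 0.5452 -0.1183  0.1028]
eef_rot [-8.98013e+01  1.18000e-02  8.71970e+01]
contact_force [-0.3553 -0.1181  0.4811]
gripper_width 0.0006
```

View pics/s2.png

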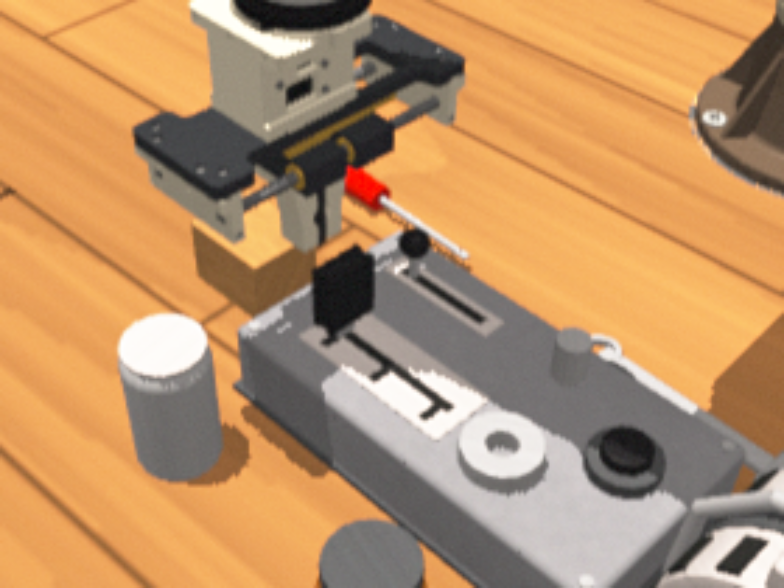

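The fingers stand just behind the paddle on its -y face, clear of everything else. Now I push along tool x, which is the tester's +y.

Request:
apply_moves --deltas '[{"tx": 0.007, "ty": 0, "tz": 0, "turn": 0, "gripper": 0}, {"tx": 0.014, "ty": 0, "tz": 0, "turn": 0, "gripper": 0}, {"tx": 0.02, "ty": 0, "tz": 0, "turn": 0, "gripper": 0}, {"tx": 0.026, "ty": 0, "tz": 0, "turn": 0, "gripper": 0}, {"tx": 0.032, "ty": 0, "tz": 0, "turn": 0, "gripper": 0}]'

```text
time_s: 3.2
tcp_pos: [0.5484, -0.0854, 0.1055]
eef_rot: [-90.1, -0.0, 87.4]
contact_force: [1.1, -0.6, 0.0]
gripper_width: 0.0005
```

Request:
apply_moves --deltas '[{"tx": 0.007, "ty": 0, "tz": 0, "turn": 0, "gripper": 0}, {"tx": 0.014, "ty": 0, "tz": 0, "turn": 0, "gripper": 0}, {"tx": 0.021, "ty": 0, "tz": 0, "turn": 0, "gripper": 0}, {"tx": 0.028, "ty": 0, "tz": 0, "turn": 0, "gripper": 0}, {"tx": 0.035, "ty": 0, "tz": 0, "turn": 0, "gripper": 0}]'

```text
time_s: 3.7
tcp_pos: [0.5497, -0.0506, 0.1049]
eef_rot: [-90.0, 0.0, 87.4]
contact_force: [0.4, 0.7, 0.0]
gripper_width: 0.0006
```

Request:
apply_moves --deltas '[{"tx": 0.007, "ty": 0, "tz": 0, "turn": 0, "gripper": 0}, {"tx": 0.014, "ty": 0, "tz": 0, "turn": 0, "gripper": 0}, {"tx": 0.02, "ty": 0, "tz": 0, "turn": 0, "gripper": 0}, {"tx": 0.024, "ty": 0, "tz": 0, "turn": 0, "gripper": 0}, {"tx": 0.028, "ty": 0, "tz": 0, "turn": 0, "gripper": 0}]'

```text
time_s: 4.2
tcp_pos: [0.551, -0.0229, 0.105]
eef_rot: [-90.0, 0.0, 87.4]
contact_force: [0.3, 0.1, -0.3]
gripper_width: 0.0004
```

```bash
cat > look.py <<'E'
import sys
from plant import r, capture
from h import *
np.set_printoptions(precision=4,suppress=True)
s=r.get_state()
for k in('time_s','tcp_pos','eef_rot','contact_force','gripper_width'): print(k,np.round(s[k],4))
p,d=capture('scene'); n=sys.argv[1]; cv2.imwrite(f"pics/{n}.png",cv2.resize(p[60:300,140:460,::-1],None,fx=2.4,fy=2.4)); np.savez(f"pics/{n}.npz",p=p,d=d)
S=cloud('scene',d);c=np.array([.5223,.0081]);a=np.radians(-2.63);R=np.array([[np.cos(a),-np.sin(a)],[np.sin(a),np.cos(a)]])
S[...,:2]=(S[...,:2]-c)@R
dark=p.max(-1)<60
m=dark&(abs(S[...,0]-.03)<.025)&(S[...,1]>-.11)&(S[...,1]<.03)&(S[...,2]>.085)&(S[...,2]<.117)
q=S[m];print('paddle face',len(q),np.percentile(q[:,1],[5,50,90,97]) if len(q) else '')
m=dark&(abs(S[...,0]+.045)<.02)&(S[...,1]<-.02)&(S[...,1]>-.13)&(S[...,2]>.085)
q=S[m];print('trim',len(q),np.median(q,0) if len(q) else '')
E
python3 look.py s3
```

```text
time_s 4.2
tcp_pos [ 0.551  -0.0229  0.105 ]
eef_rot [-89.9992   0.0001  87.3716]
contact_force [ 0.2833  0.066  -0.2569]
gripper_width 0.0004
paddle face 39 [-0.1017 -0.0888 -0.0863 -0.086 ]
trim 62 [-0.0355 -0.0292  0.23  ]
```

View pics/s3.png

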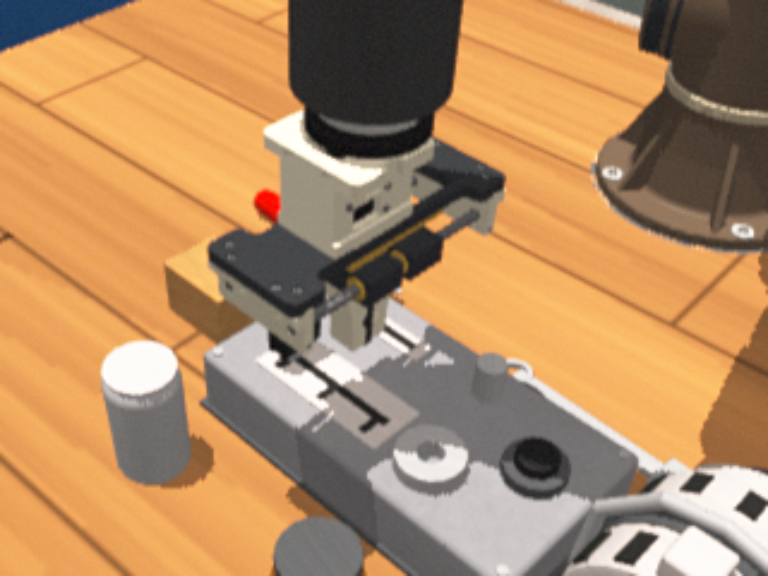

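The paddle is still at the start of its slot, near (285,345), and the fingers show up beside it with no contact force. I need to find out where the fingertips really are.

```bash
python3 - <<'E'
from h import *
np.set_printoptions(precision=4,suppress=True)
i=camera_info('scene');R=Ro.from_euler('xyz',i['orientation'],degrees=True).as_matrix()
def proj(X):
    c=(np.array(X)-i['eye'])@R; K=i['K'];return np.array([K[0,0]*c[0]/-c[2]+K[0,2],K[1,1]*(-c[1])/-c[2]+K[1,2]])
for n,t in(('s2',(.5452,-.1183,.1028)),('s3',(.551,-.0229,.105))):
    f=np.load(f'pics/{n}.npz');S=cloud('scene',f['d'])
    tip=np.array(t)-[0,0,.017];uv=proj(tip);print(n,'tip px',uv,'in crop s3',(uv-[140,60])*2.4)
    # cloud near expected finger
    m=(np.linalg.norm(S[...,:2]-np.array(t[:2]),axis=-1)<.06)&(S[...,2]>.068)&(S[...,2]<.15)
    for z0 in np.arange(.07,.15,.01):
        q=S[m&(S[...,2]>=z0)&(S[...,2]<z0+.01)]
        if len(q):print(round(z0,3),len(q),q[:,:2].min(0),q[:,:2].max(0),np.median(q[:,:2],0))
print('calib check now:',i['eye'],i['orientation'])
E
```

```text
s2 tip px [252.3515 190.4745] in crop s3 [269.6435 313.1388]
0.07 38 [ 0.5293 -0.0969] [ 0.5699 -0.0789] [ 0.5547 -0.0804]
0.08 91 [ 0.5297 -0.0962] [ 0.5699 -0.078 ] [ 0.5581 -0.0805]
0.09 86 [ 0.53   -0.0967] [ 0.5695 -0.078 ] [ 0.5569 -0.0804]
0.1 92 [ 0.5305 -0.0949] [ 0.5698 -0.0781] [ 0.5572 -0.0801]
0.11 110 [ 0.5304 -0.0983] [ 0.57   -0.0783] [ 0.5556 -0.0806]
0.12 179 [ 0.5297 -0.1311] [ 0.5692 -0.0781] [ 0.5505 -0.0912]
0.13 99 [ 0.5318 -0.1318] [ 0.5636 -0.1068] [ 0.5568 -0.1101]
0.14 98 [ 0.5318 -0.1303] [ 0.5653 -0.1068] [ 0.5527 -0.1098]
s3 tip px [288.6308 216.0996] in crop s3 [356.714  374.6391]
0.07 39 [ 0.533  -0.0818] [0.5717 0.0369] [0.5597 0.0324]
0.08 18 [ 0.5305 -0.0818] [ 0.5667 -0.0787] [ 0.5606 -0.0801]
0.09 2 [ 0.533  -0.0796] [ 0.5364 -0.0789] [ 0.5347 -0.0792]
0.12 20 [ 0.5386 -0.034 ] [ 0.5679 -0.0128] [ 0.5578 -0.0147]
0.13 101 [ 0.5364 -0.0346] [ 0.5699 -0.012 ] [ 0.5654 -0.0147]
0.14 100 [ 0.5373 -0.0344] [ 0.5697 -0.0112] [ 0.5624 -0.0147]
calib check now: [0.9367 0.2924 0.5797] [ 46.1551  -1.135  132.6192]
```

```bash
python3 - <<'E'
from h import *
np.set_printoptions(precision=4,suppress=True)
for n,t in(('s1',(.5464,-.1181,.2067)),('s3',(.551,-.0229,.105))):
    f=np.load(f'pics/{n}.npz');S=cloud('scene',f['d']);p=f['p']
    rel=S-np.array(t)
    m=(abs(rel[...,0])<.03)&(abs(rel[...,1])<.03)
    for z0 in np.arange(-.04,.16,.01):
        q=rel[m&(rel[...,2]>=z0)&(rel[...,2]<z0+.01)]
        if len(q):print(n,round(z0,3),len(q),q[:,:2].min(0),q[:,:2].max(0))
    m=(abs(rel[...,0])<.14)&(abs(rel[...,1])<.06)&(rel[...,2]>.01)&(rel[...,2]<.2)
    for z0 in np.arange(.0,.2,.01):
        q=rel[m&(rel[...,2]>=z0)&(rel[...,2]<z0+.01)]
        if len(q):print(n,'wide',round(z0,3),len(q),q[:,:2].min(0),q[:,:2].max(0))
f=np.load('pics/s3.npz');cv2.imwrite('pics/s3z.png',cv2.resize(f['p'][140:260,230:350,::-1],None,fx=5,fy=5))
E
```

```text
s1 0.02 99 [-0.0132 -0.0131] [0.0187 0.0113]
s1 0.03 130 [-0.0137 -0.0124] [0.0189 0.0113]
s1 0.04 130 [-0.0151 -0.0134] [0.02  0.012]
s1 0.05 146 [-0.0153 -0.0115] [0.0219 0.0116]
s1 0.06 163 [-0.0181 -0.0119] [0.0246 0.0119]
s1 0.07 41 [-0.0171 -0.0088] [0.0255 0.0124]
s1 0.08 3 [0.0264 0.0107] [0.029  0.0115]
s1 0.09 2 [-0.0031  0.0271] [-0.0012  0.029 ]
s1 0.1 125 [-0.0289  0.0166] [0.0298 0.03  ]
s1 0.11 178 [-0.03    0.0191] [0.0296 0.0298]
s1 0.12 237 [-0.03    0.0179] [0.03   0.0267]
s1 0.13 211 [-0.0145  0.0127] [0.0296 0.0254]
s1 0.14 196 [-0.0139  0.0126] [0.0299 0.0234]
s1 0.15 192 [-0.0149  0.0088] [0.0298 0.0238]
s1 wide 0.02 99 [-0.0132 -0.0131] [0.0187 0.0113]
s1 wide 0.03 130 [-0.0137 -0.0124] [0.0189 0.0113]
s1 wide 0.04 130 [-0.0151 -0.0134] [0.02  0.012]
s1 wide 0.05 146 [-0.0153 -0.0115] [0.0219 0.0116]
s1 wide 0.06 163 [-0.0181 -0.0119] [0.0246 0.0119]
s1 wide 0.07 41 [-0.0171 -0.0088] [0.0255 0.0124]
s1 wide 0.08 156 [-0.0816 -0.0422] [0.0919 0.0423]
s1 wide 0.09 726 [-0.0836 -0.0453] [0.0922 0.0436]
s1 wide 0.1 1011 [-0.0916 -0.0426] [0.0947 0.0432]
s1 wide 0.
[... 1199 characters left out ...]
e 0.06 33 [ 0.0117 -0.0132] [0.0237 0.0103]
s3 wide 0.07 3 [0.0212 0.0086] [0.0236 0.009 ]
s3 wide 0.08 137 [-0.0861 -0.0434] [0.0917 0.0416]
s3 wide 0.09 545 [-0.0837 -0.0428] [0.0918 0.0424]
s3 wide 0.1 829 [-0.0849 -0.044 ] [0.0965 0.0425]
s3 wide 0.11 430 [-0.091 -0.045] [0.0991 0.0424]
s3 wide 0.12 2088 [-0.0961 -0.0436] [0.0998 0.0422]
s3 wide 0.13 397 [-0.0881 -0.0275] [0.0996 0.0263]
s3 wide 0.14 314 [-0.0141 -0.0247] [0.0528 0.0235]
s3 wide 0.15 279 [-0.0152 -0.025 ] [0.0533 0.0239]
s3 wide 0.16 195 [-0.0031 -0.0248] [0.0528 0.0235]
s3 wide 0.17 296 [-0.0108 -0.0385] [0.053  0.0385]
s3 wide 0.18 858 [-0.0163 -0.0423] [0.0542 0.0387]
s3 wide 0.19 505 [-0.0222 -0.0299] [0.0397 0.0373]
```

View pics/s3z.png

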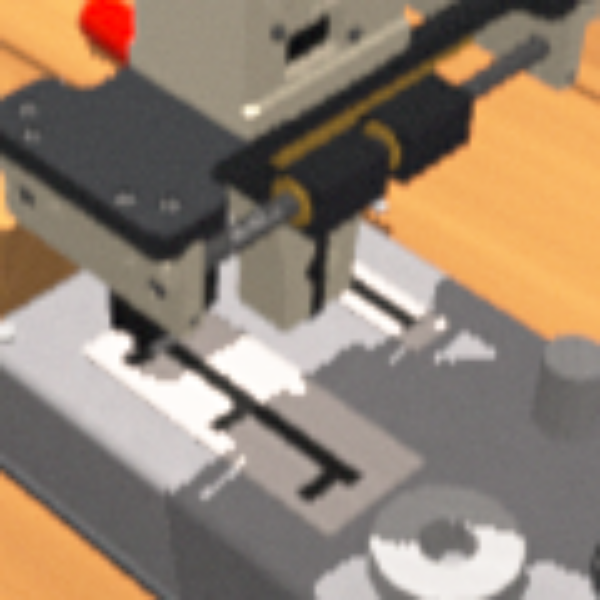

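Both views agree that the whole gripper sits about 38 mm higher than the reported TCP and the stated tip offset imply. The lowest finger points are about 20 mm above the reported TCP, and the body is shifted by the same amount. So the fingers passed over the paddle without touching it. I'll measure that offset precisely and then trust the images.

```bash
python3 - <<'E'
from h import *
from plant import r,capture
np.set_printoptions(precision=4,suppress=True)
i=camera_info('scene');R=Ro.from_euler('xyz',i['orientation'],degrees=True).as_matrix()
for n,t in(('s1',(.5464,-.1181,.2067)),('s3',(.551,-.0229,.105))):
    f=np.load(f'pics/{n}.npz');rel=cloud('scene',f['d'])-np.array(t)
    q=rel[(abs(rel[...,0])<.03)&(abs(rel[...,1])<.02)&(rel[...,2]>.005)&(rel[...,2]<.04)]
    print(n,len(q),np.sort(q[:,2])[[0,2,5,10,20]])
p,d=capture('top');np.savez('pics/t3.npz',p=p,d=d);cv2.imwrite('pics/t3.png',cv2.resize(p[130:320,120:380,::-1],None,fx=3,fy=3))
E
```

```text
s1 229 [0.0203 0.0208 0.0217 0.0223 0.0235]
s3 176 [0.0203 0.0216 0.0225 0.0237 0.0253]
```

View pics/t3.png

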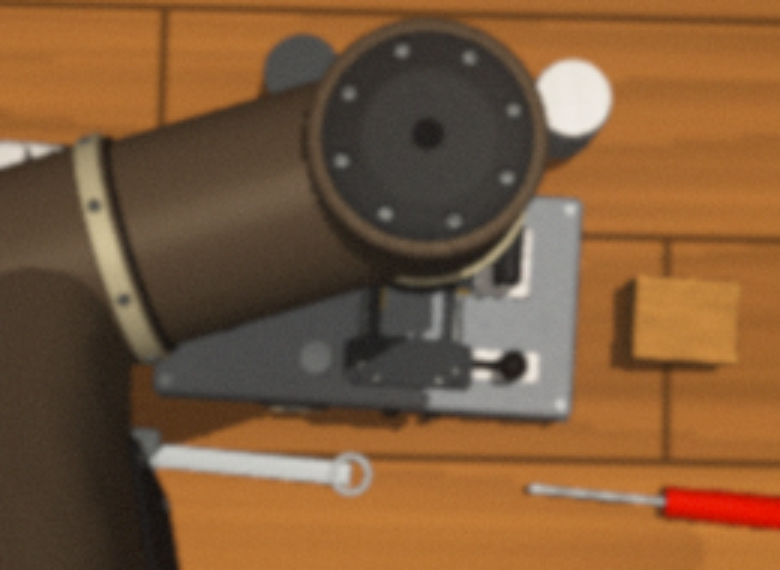

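The fingertips are 20 mm above the reported TCP z in both views, and x and y agree within 2 mm. The top view shows the paddle and trim ball where they were. I'll lift, go back, and descend with the corrected height.

Request:
apply_moves --deltas '[{"tx": 0, "ty": -0.015, "tz": 0, "turn": 0, "gripper": 0}, {"tx": -0.03, "ty": -0.015, "tz": 0, "turn": 0, "gripper": 0}, {"tx": -0.06, "ty": -0.015, "tz": 0, "turn": 0, "gripper": 0}, {"tx": -0.096, "ty": -0.015, "tz": 0, "turn": 0, "gripper": 0}, {"tx": -0.096, "ty": -0.015, "tz": 0, "turn": 0, "gripper": 0}]'

```text
time_s: 4.8
tcp_pos: [0.5459, -0.1222, 0.1198]
eef_rot: [-90.0, 0.0, 87.2]
contact_force: [0.4, 0.1, -1.5]
gripper_width: 0.0005
```

Request:
apply_moves --deltas '[{"tx": 0, "ty": 0.015, "tz": 0, "turn": 0, "gripper": 0}, {"tx": 0, "ty": 0.03, "tz": 0, "turn": 0, "gripper": 0}, {"tx": 0, "ty": 0.042, "tz": 0, "turn": 0, "gripper": 0}, {"tx": 0, "ty": 0.051, "tz": 0, "turn": 0, "gripper": 0}, {"tx": 0, "ty": 0.051, "tz": 0, "turn": 0, "gripper": 0}]'

```text
time_s: 5.3
tcp_pos: [0.5457, -0.1191, 0.0677]
eef_rot: [-89.9, 0.0, 87.4]
contact_force: [0.4, 0.7, 0.7]
gripper_width: 0.0004
```

```bash
python3 look.py s4
```

```text
time_s 5.3
tcp_pos [ 0.5457 -0.1191  0.0677]
eef_rot [-89.867    0.0146  87.3685]
contact_force [0.3548 0.7391 0.7046]
gripper_width 0.0004
paddle face 283 [-0.1001 -0.087  -0.0859 -0.0856]
trim 270 [-0.0392 -0.1003  0.1933]
```

View pics/s4.png

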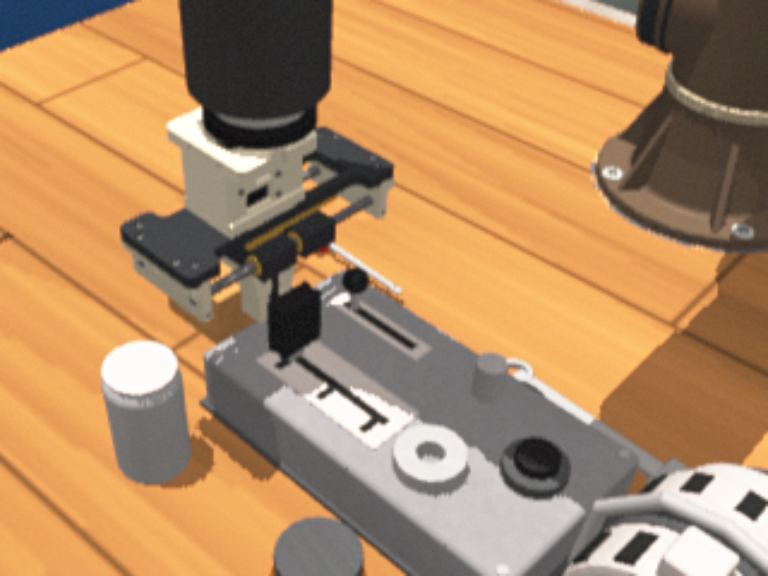

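The fingers now reach behind the paddle below its top edge, and there is still a gap. I'll push in steps and check the force.

Request:
apply_moves --deltas '[{"tx": 0.006, "ty": 0, "tz": 0, "turn": 0, "gripper": 0}, {"tx": 0.012, "ty": 0, "tz": 0, "turn": 0, "gripper": 0}, {"tx": 0.016, "ty": 0, "tz": 0, "turn": 0, "gripper": 0}, {"tx": 0.02, "ty": 0, "tz": 0, "turn": 0, "gripper": 0}, {"tx": 0.024, "ty": 0, "tz": 0, "turn": 0, "gripper": 0}]'

```text
time_s: 5.85
tcp_pos: [0.5481, -0.0956, 0.0696]
eef_rot: [-90.1, 0.1, 87.4]
contact_force: [1.5, -7.4, 0.0]
gripper_width: 0.0004
```

```bash
python3 look.py s5
```

```text
time_s 5.85
tcp_pos [ 0.5481 -0.0956  0.0696]
eef_rot [-90.052    0.0682  87.402 ]
contact_force [ 1.531  -7.3732  0.0485]
gripper_width 0.0004
paddle face 281 [-0.0883 -0.0751 -0.0739 -0.0735]
trim 295 [-0.0379 -0.0848  0.1955]
```

View pics/s5.png

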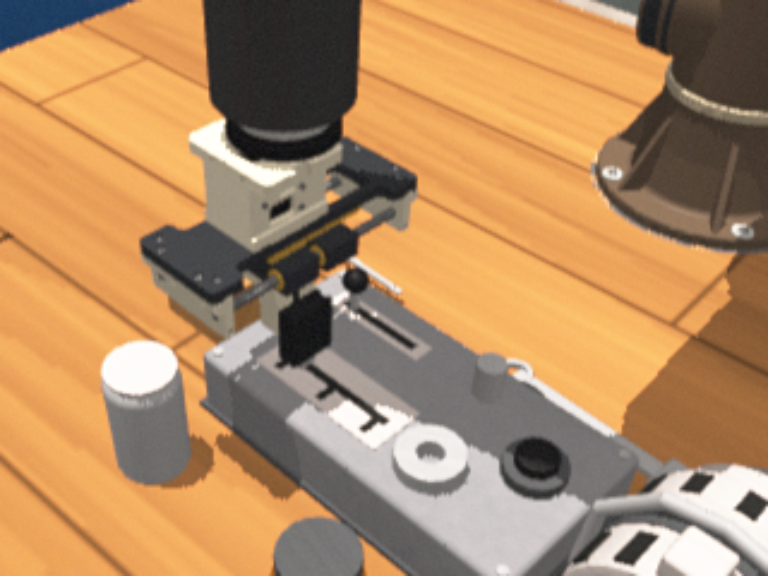

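Contact is confirmed: the lever has moved 12 mm at 7 N, and about 78 mm remain. I'll continue.

Request:
apply_moves --deltas '[{"tx": 0.005, "ty": 0, "tz": 0, "turn": 0, "gripper": 0}, {"tx": 0.01, "ty": 0, "tz": 0, "turn": 0, "gripper": 0}, {"tx": 0.015, "ty": 0, "tz": 0, "turn": 0, "gripper": 0}, {"tx": 0.021, "ty": 0, "tz": 0, "turn": 0, "gripper": 0}, {"tx": 0.027, "ty": 0, "tz": 0, "turn": 0, "gripper": 0}]'

```text
time_s: 6.4
tcp_pos: [0.5489, -0.0674, 0.069]
eef_rot: [-90.0, -0.0, 87.4]
contact_force: [1.0, 0.2, 0.3]
gripper_width: 0.0004
```

Request:
apply_moves --deltas '[{"tx": 0.006, "ty": 0, "tz": 0, "turn": 0, "gripper": 0}, {"tx": 0.012, "ty": 0, "tz": 0, "turn": 0, "gripper": 0}, {"tx": 0.018, "ty": 0, "tz": 0, "turn": 0, "gripper": 0}, {"tx": 0.024, "ty": 0, "tz": 0, "turn": 0, "gripper": 0}, {"tx": 0.03, "ty": 0, "tz": 0, "turn": 0, "gripper": 0}]'

```text
time_s: 6.9
tcp_pos: [0.5502, -0.0383, 0.0689]
eef_rot: [-90.0, 0.0, 87.4]
contact_force: [0.5, -2.1, 1.0]
gripper_width: 0.0004
```

Request:
apply_moves --deltas '[{"tx": 0.005, "ty": 0, "tz": 0, "turn": 0, "gripper": 0}, {"tx": 0.01, "ty": 0, "tz": 0, "turn": 0, "gripper": 0}, {"tx": 0.014, "ty": 0, "tz": 0, "turn": 0, "gripper": 0}, {"tx": 0.018, "ty": 0, "tz": 0, "turn": 0, "gripper": 0}, {"tx": 0.018, "ty": 0, "tz": 0, "turn": 0, "gripper": 0}]'

```text
time_s: 7.4
tcp_pos: [0.5512, -0.0197, 0.069]
eef_rot: [-90.0, -0.0, 87.4]
contact_force: [-0.6, -0.4, 0.4]
gripper_width: 0.0003
```

```bash
python3 look.py s6
```

```text
time_s 7.4
tcp_pos [ 0.5512 -0.0197  0.069 ]
eef_rot [-90.0087  -0.0068  87.3973]
contact_force [-0.6331 -0.4107  0.4054]
gripper_width 0.0003
paddle face 292 [-0.0109  0.003   0.0039  0.0041]
trim 32 [-0.0359 -0.0251  0.1939]
```

View pics/s6.png

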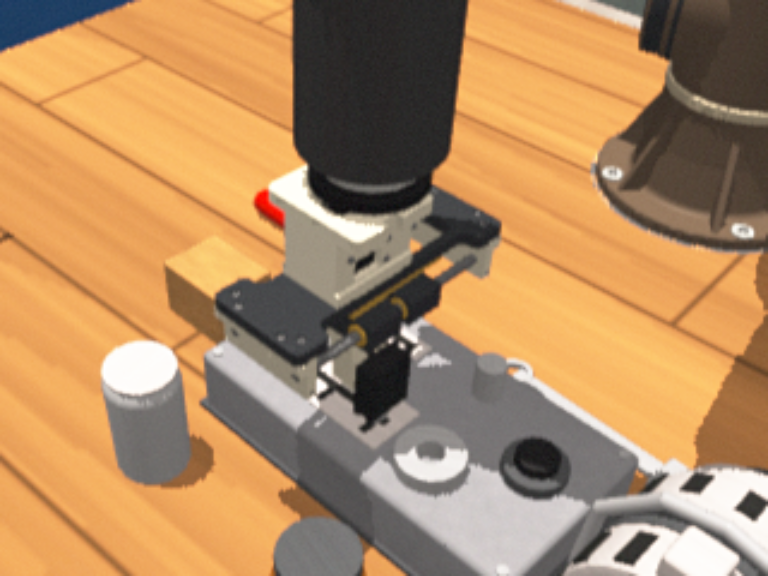

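The paddle face has moved 90 mm, from -0.087 to 0.003, so the lever is at the stop and off the fingers. I'll nudge 4 mm further to feel the stop, then back off.

Request:
apply_moves --deltas '[{"tx": 0.002, "ty": 0, "tz": 0, "turn": 0, "gripper": 0}, {"tx": 0.003, "ty": 0, "tz": 0, "turn": 0, "gripper": 0}, {"tx": 0.004, "ty": 0, "tz": 0, "turn": 0, "gripper": 0}]'

```text
time_s: 7.75
tcp_pos: [0.5512, -0.0175, 0.069]
eef_rot: [-90.0, 0.1, 87.4]
contact_force: [2.6, -11.9, -1.5]
gripper_width: 0.0006
```

Request:
apply_moves --deltas '[{"tx": -0.008, "ty": 0, "tz": 0, "turn": 0, "gripper": 0}, {"tx": -0.016, "ty": 0, "tz": 0, "turn": 0, "gripper": 0}, {"tx": -0.016, "ty": -0.03, "tz": 0, "turn": 0, "gripper": 0}, {"tx": -0.016, "ty": -0.07, "tz": 0, "turn": 0, "gripper": 0}, {"tx": -0.016, "ty": -0.08, "tz": 0, "turn": 0, "gripper": 0}]'

```text
time_s: 8.25
tcp_pos: [0.5529, -0.0325, 0.1532]
eef_rot: [-90.3, -0.1, 87.4]
contact_force: [1.1, -0.1, 0.5]
gripper_width: 0.0007
```

```bash
python3 look.py s7
```

```text
time_s 8.25
tcp_pos [ 0.5529 -0.0325  0.1532]
eef_rot [-90.3495  -0.0633  87.3783]
contact_force [ 1.0768 -0.0785  0.48  ]
gripper_width 0.0007
paddle face 288 [-0.0107  0.003   0.0039  0.0042]
trim 160 [-0.0343 -0.0386  0.2796]
```

View pics/s7.png

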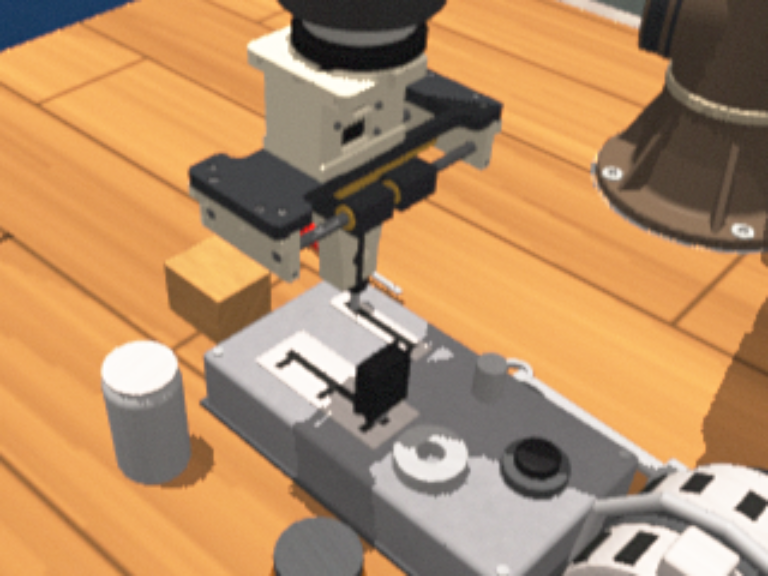

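The 12 N reading confirms the hard stop, and the lever stays at full load with the fingers gone. Now I go above the button, aiming for TCP (0.518, 0.110).

Request:
apply_moves --deltas '[{"tx": 0.03, "ty": 0, "tz": 0.01, "turn": 0, "gripper": 0}, {"tx": 0.07, "ty": 0, "tz": 0.02, "turn": 0, "gripper": 0}, {"tx": 0.11, "ty": 0, "tz": 0.03, "turn": 0, "gripper": 0}, {"tx": 0.143, "ty": 0, "tz": 0.04, "turn": 0, "gripper": 0}, {"tx": 0.143, "ty": 0, "tz": 0.04, "turn": 0, "gripper": 0}]'

```text
time_s: 8.8
tcp_pos: [0.5164, 0.1152, 0.1484]
eef_rot: [-90.0, -0.0, 87.5]
contact_force: [0.6, 0.4, 0.2]
gripper_width: 0.0003
```

Request:
apply_moves --deltas '[{"tx": 0, "ty": 0.02, "tz": 0, "turn": 0, "gripper": 0}, {"tx": 0, "ty": 0.04, "tz": 0, "turn": 0, "gripper": 0}, {"tx": 0, "ty": 0.055, "tz": 0, "turn": 0, "gripper": 0}, {"tx": 0, "ty": 0.065, "tz": 0, "turn": 0, "gripper": 0}, {"tx": 0, "ty": 0.065, "tz": 0, "turn": 0, "gripper": 0}]'

```text
time_s: 9.3
tcp_pos: [0.5162, 0.1114, 0.0823]
eef_rot: [-89.8, 0.1, 87.3]
contact_force: [-0.8, 0.4, -0.1]
gripper_width: 0.0002
```

```bash
python3 look.py s8
```

```text
time_s 9.3
tcp_pos [0.5162 0.1114 0.0823]
eef_rot [-89.8458   0.0845  87.3179]
contact_force [-0.772   0.3674 -0.0841]
gripper_width 0.0002
paddle face 276 [-0.0101  0.0029  0.0038  0.0041]
trim 70 [-0.0382 -0.0993  0.0963]
```

View pics/s8.png

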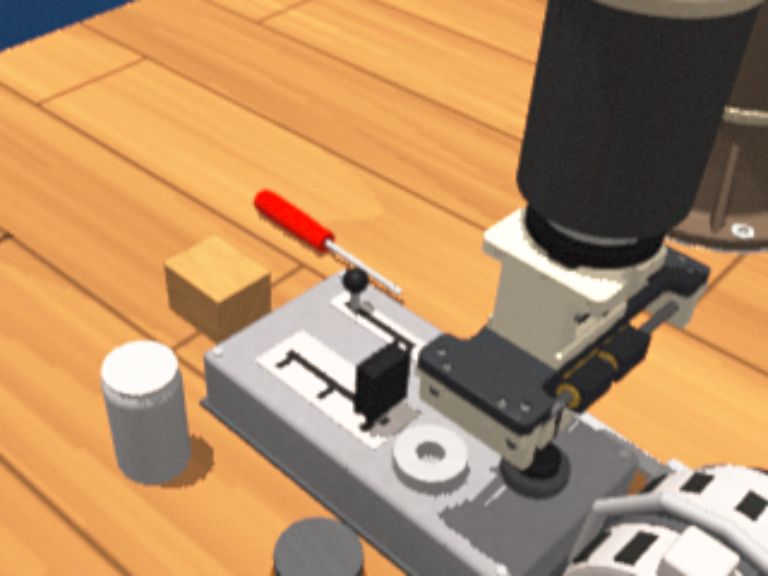

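The fingers hang over the button, about 20 mm above its top, and the trim ball and loose things are unchanged. I'll descend in small steps and watch the force.

Request:
apply_moves --deltas '[{"tx": 0, "ty": 0.008, "tz": 0, "turn": 0, "gripper": 0}, {"tx": 0, "ty": 0.014, "tz": 0, "turn": 0, "gripper": 0}, {"tx": 0, "ty": 0.018, "tz": 0, "turn": 0, "gripper": 0}, {"tx": 0, "ty": 0.022, "tz": 0, "turn": 0, "gripper": 0}, {"tx": 0, "ty": 0.024, "tz": 0, "turn": 0, "gripper": 0}]'

```text
time_s: 9.85
tcp_pos: [0.5172, 0.1124, 0.0598]
eef_rot: [-90.0, 0.0, 87.4]
contact_force: [-0.5, -0.2, 3.0]
gripper_width: 0.0006
```

Request:
apply_moves --deltas '[{"tx": 0, "ty": 0.001, "tz": 0, "turn": 0, "gripper": 0}, {"tx": 0, "ty": 0.003, "tz": 0, "turn": 0, "gripper": 0}, {"tx": 0, "ty": 0.004, "tz": 0, "turn": 0, "gripper": 0}, {"tx": 0, "ty": 0.005, "tz": 0, "turn": 0, "gripper": 0}, {"tx": 0, "ty": 0.005, "tz": 0, "turn": 0, "gripper": 0}]'

```text
time_s: 10.35
tcp_pos: [0.5173, 0.1124, 0.0565]
eef_rot: [-90.0, 0.0, 87.4]
contact_force: [-6.2, -0.5, 17.4]
gripper_width: 0.0004
```

```bash
python3 look.py s9; python3 - <<'E'
import numpy as np,cv2
f=np.load('pics/s9.npz');cv2.imwrite('pics/s9z.png',cv2.resize(f['p'][190:290,300:420,::-1],None,fx=5,fy=5))
E
```

```text
time_s 10.35
tcp_pos [0.5173 0.1124 0.0565]
eef_rot [-90.0409   0.0017  87.3994]
contact_force [-6.1904 -0.4733 17.3887]
gripper_width 0.0004
paddle face 272 [-0.01    0.0029  0.0038  0.0043]
trim 72 [-0.0383 -0.0992  0.0962]
```

View pics/s9z.png

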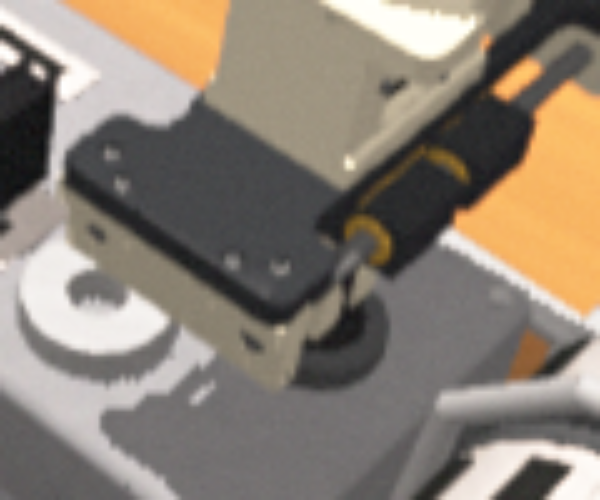

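The button is down close to bezel level. The force rises steeply to 17 N after about 6 mm of travel, which is the bottom stop. I'll lift straight up.

Request:
apply_moves --deltas '[{"tx": 0, "ty": -0.006, "tz": 0, "turn": 0, "gripper": 0}, {"tx": 0, "ty": -0.016, "tz": 0, "turn": 0, "gripper": 0}, {"tx": 0, "ty": -0.05, "tz": 0, "turn": 0, "gripper": 0}, {"tx": 0, "ty": -0.09, "tz": 0, "turn": 0, "gripper": 0}, {"tx": 0, "ty": -0.12, "tz": 0, "turn": 0, "gripper": 0}]'

```text
time_s: 10.9
tcp_pos: [0.5177, 0.1126, 0.1775]
eef_rot: [-90.1, -0.0, 87.4]
contact_force: [1.0, 0.3, -0.2]
gripper_width: 0.0004
```

Request:
apply_moves --deltas '[{"tx": -0.04, "ty": 0, "tz": 0, "turn": 0, "gripper": 0}, {"tx": -0.08, "ty": 0, "tz": 0, "turn": 0, "gripper": 0}, {"tx": -0.12, "ty": -0.02, "tz": 0, "turn": 0, "gripper": 0}, {"tx": -0.14, "ty": -0.03, "tz": 0, "turn": 0, "gripper": 0}, {"tx": -0.14, "ty": -0.03, "tz": 0, "turn": 0, "gripper": 0}]'

```text
time_s: 11.4
tcp_pos: [0.5113, -0.0294, 0.2069]
eef_rot: [-90.2, -0.0, 87.2]
contact_force: [1.0, 0.4, -0.6]
gripper_width: 0.0007
```

```bash
python3 look.py s10; python3 - <<'E'
from h import *
for n in('scene0','s9','s10'):
    f=np.load(f'pics/{n}.npz');S=cloud('scene',f['d'])
    o=[]
    for c,rad,z in(((.5195,.113),.010,.06),((.6624,-.1317),.02,.09),((.5094,-.221),.02,.05),((.4763,.0425),.008,.08),((.560,.0585),.03,.072)):
        q=S[(np.linalg.norm(S[...,:2]-c,axis=-1)<rad)&(S[...,2]>z)&(S[...,2]<.11)];o.append((len(q),np.round(np.median(q,0),4)) if len(q) else None)
    print(n,o)
E
```

```text
time_s 11.4
tcp_pos [ 0.5113 -0.0294  0.2069]
eef_rot [-90.1641  -0.0349  87.2212]
contact_force [ 0.989   0.383  -0.5837]
gripper_width 0.0007
paddle face 288 [-0.0099  0.003   0.0038  0.0041]
trim 76 [-0.0388 -0.0989  0.0966]
scene0 [(87, array([0.52  , 0.1131, 0.0824])), (310, array([ 0.6623, -0.1313,  0.1003])), (181, array([ 0.5096, -0.2214,  0.0554])), (44, array([0.4762, 0.042 , 0.0921])), (540, array([0.5654, 0.0572, 0.0761]))]
s9 [(29, array([0.5173, 0.121 , 0.0838])), (308, array([ 0.663 , -0.1315,  0.1004])), (179, array([ 0.5095, -0.2203,  0.0554])), None, (383, array([0.5734, 0.0579, 0.0759]))]
s10 [(86, array([0.5202, 0.113 , 0.082 ])), (296, array([ 0.6631, -0.131 ,  0.1005])), (177, array([ 0.5097, -0.2212,  0.0554])), (46, array([0.4765, 0.0423, 0.0924])), (539, array([0.5655, 0.0573, 0.0761]))]
```

View pics/s10.png

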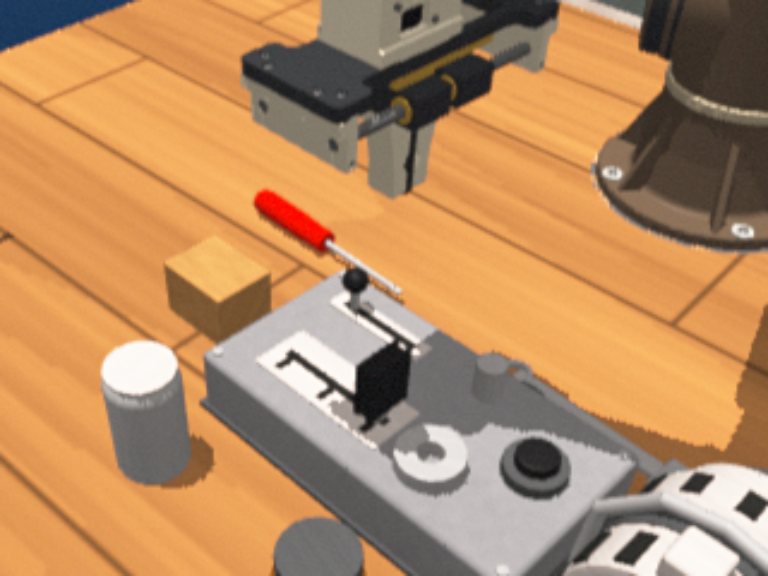

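The paddle is at full load, the button is up again, and the loose things have not moved. Before handing in, I'll check from the s9 depth that the visible strip of the button top was really down.

```bash
python3 - <<'E'
from h import *
np.set_printoptions(precision=4,suppress=True,linewidth=160)
c=(.5202,.1130)
D={n:np.load(f'pics/{n}.npz') for n in('scene0','s8','s9','s10')}
for n,f in D.items():
    S=cloud('scene',f['d']);dark=f['p'].max(-1)<60
    m=dark&(np.linalg.norm(S[...,:2]-c,axis=-1)<.0145)&(S[...,1]>.1235)&(S[...,2]<.09)
    q=S[m];print(n,len(q),np.percentile(q[:,2],[10,50,90]) if len(q) else '')
S=cloud('scene',D['s9']['d'])
rel=S-np.array([.5173,.1124,.0565]);q=S[(abs(rel[...,0])<.03)&(abs(rel[...,1])<.03)&(S[...,2]<.1)]
h,e=np.histogram(q[:,2],np.arange(.058,.1,.002));print(list(zip(np.round(e,3),h)))
g=np.hstack([cv2.resize(D[n]['p'][225:270,335:395,::-1],None,fx=6,fy=6,interpolation=cv2.INTER_CUBIC) for n in('s8','s9')]);cv2.imwrite('pics/cmp.png',np.clip(g.astype(int)*2,0,255))
E
```

```text
scene0 25 [0.0772 0.0807 0.083 ]
s8 30 [0.0727 0.0811 0.083 ]
s9 21 [0.0727 0.0753 0.0764]
s10 26 [0.0771 0.081  0.0827]
[(np.float64(0.058), np.int64(105)), (np.float64(0.06), np.int64(145)), (np.float64(0.062), np.int64(19)), (np.float64(0.064), np.int64(13)), (np.float64(0.066), np.int64(11)), (np.float64(0.068), np.int64(13)), (np.float64(0.07), np.int64(74)), (np.float64(0.072), np.int64(60)), (np.float64(0.074), np.int64(34)), (np.float64(0.076), np.int64(15)), (np.float64(0.078), np.int64(4)), (np.float64(0.08), np.int64(4)), (np.float64(0.082), np.int64(14)), (np.float64(0.084), np.int64(5)), (np.float64(0.086), np.int64(10)), (np.float64(0.088), np.int64(9)), (np.float64(0.09), np.int64(6)), (np.float64(0.092), np.int64(11)), (np.float64(0.094), np.int64(10)), (np.float64(0.096), np.int64(6))][ WARN:0@0.441] global loadsave.cpp:1063 imwrite_ Unsupported depth image for selected encoder is fallbacked to CV_8U.
```

View pics/cmp.png

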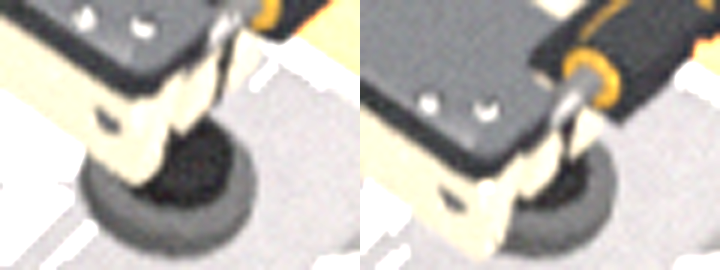

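The comparison shows the visible strip of the button top at about 0.082 before pressing, 0.076 while pressed and 0.082 after, so it went down about 6 mm and came back up. Handing in.

```bash
python3 -c "
from plant import r
print(r.close_job()); print(r.get_state()['time_s'])"
```

```text
the job is handed in; nothing more can be done
None
the job is handed in; nothing more can be done
```

The lever is at the full-load stop and the start button was pressed right down and came back up. I handed the job in at about 11.5 s; no verdict is reported.

**Lever:** I pushed it with shut fingers on its -y face only. It travelled 90 mm, and a further nudge met the hard stop at 12 N. The paddle stayed there after I withdrew.

**Button:** Its top went from a height of 0.082 m to 0.076 m, about 6 mm, at 17 N. It read 0.082 m again after I lifted off.

**Nothing else moved:** The spray can, carton, socket and bearing moved less than 1 mm in the depth data. I only compared the trim lever, jar, wrench and screwdriver by eye, and they look unchanged. The arm ended clear above the console.

**What disagreed:** The fingertips sat about 20 mm above the reported TCP instead of 17 mm below it, and the gripper body was shifted by a similar amount. Because of this, my first push passed over the paddle without touching it. I measured the offset in the images and worked with that from then on.

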